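# Call, then point out the evening things

### The arm

A 6-joint arm with a two-finger parallel gripper is mounted at the origin on the work surface. World frame = base frame: x ahead of the robot, y to its left, z up, the work surface at z = 0. Lengths are in m, angles in rad, forces in N, time in s.
With the tool pointing down it reaches from about 0.25 to 0.775 m from the base axis. Payload 4 kg.
Tool frame: the origin (TCP) lies between the finger pads, 19 mm behind the fingertips; this is the grasp point; z points along the fingers, y is the direction in which the jaws open and shut (so a half turn about z gives the same grasp; the last joint's range is limited). The gripper opens to 94 mm and grips with 3 to 60 N. Pads are 16 mm wide; open, the fingers measure 119 mm over their backs; the gripper's body (75 mm by 177 mm) begins 78 mm behind the grasp point.
Start: joints at [-1.423, 0.087, 1.371, -0, 1.684, -0.103], TCP at [0.136, -0.533, 0.224] pointing down, gripper open.
Joint ranges: [-3.1, 3.1], [-0.76, 2.03], [0.27, 2.55], [-1.08, 4.22], [0.17, 2.65], [-2.57, 2.57]. Speed limits (rad/s): [2.79, 2.79, 3.14, 3.14, 3.14, 3.14].

### API

Orientations are given as [roll, pitch, yaw] about the fixed x, y, z axes, in that order (R = Rz(yaw) Ry(pitch) Rx(roll)).
In Python, from bench import robot, cams gives the robot as it stands.
- The arm moves only by the tool step_arm, never from a script. Its argument "plan" is a list that holds one entry, the list of rows, each a list of 5 numbers: the shift along the world's x, y, z in mm, then the turn about the world's z in rad, then the opening in per cent of the stroke, from 0 (shut) to 100 (fully open). In form: [[[tx, ty, tz, turn, fingers], ...]]. A call has 1 to 8 rows; each row is the pose to reach, as a shift and turn from the pose commanded when the call began; what a row does not reach only later rows make up. A row lasts 1/12 s, in which the tool goes at most 41.7 mm and 7.16 degrees, less where a joint would pass 70% of its speed; a pose out of reach is approached as far as the arm can. A call with a gripper value outside its range is refused whole. The fingers move at their own pace and stop on an object; the grip force is fixed at half the most. Time passes only in rows, so rows that repeat a pose let the fingers close. It gives the time, the measured TCP pose, the force and the opening at its end, in the units of the state.
- robot.get_obs(): the state, without advancing time (a new reading comes with each control period).
- cams.snapshot(name): name is "scene" or "side" or "wrist"; returns a dict with "frame" (420x560x3 uint8, red, green, blue), "camera_matrix" (3x3 intrinsics, pixels), "k1" (the pictures are not rectified: a ray, as slopes to the right and down, at radius r is drawn at 1 + k1 r^2 times it, then the intrinsics apply), "origin" and "attitude" of the camera in the world; the wrist camera has in their place "T_tool_cam" (4x4, takes a point from camera to tool coordinates, whose origin is the TCP and whose axes are the flange's). Camera axes: x right, y down, z forward; pixel columns grow to the right and rows downward; lengths in m; the calibration is good to about 2 mm. A picture is of the moment at which its call begins: read the wrist's pose just before it. There is no depth.
- robot.close_job(): hands the job in, once; it reports no verdict.
The state is a dict: "time": time; "joint_positions": joint angles; "qvel": joint speeds; "joint_torque": joint torques, N m; "tool_pos": TCP position; "ee_rot": TCP orientation; "wrist_force": force on the tool from outside, world axes, zero at the start; "wrist_torque": the same for the moment, N m; "width": finger opening in m.
Only numpy, scipy, OpenCV 4.12 (cv2) and the standard library are available. Lean on these libraries where they do the work, as an engineer would, in place of code of your own. Each camera call takes 0.05 s, during which the arm holds its last target. There are 200 camera calls.

### The job

Press the round call button all the way down and let it come up again, so that the person at the table looks over. Then show them what they need this evening by pointing at the inhaler, then at the thermometer case, then at the smaller of the two lidded celadon jars: fingers pointing down, fingertips over the thing and no more than about five centimetres above it, about two seconds at each, and finish still pointing at the jar without touching it. Touch nothing except the button; nothing is to be bumped, moved or picked up.

Things in the scene. Friction and masses are not known exactly. Their poses are not given: they have to be found in the camera images.
- call_button (a joint): travel of the round spring push button: 0 up, 0.006 m fully down; a spring returns it, about 5 N hold it fully down. Other household things stand by, at least 40 mm clear of the row: up to 110 mm tall behind it, a cup at the left, a 240 mm flask at the right.
- call_button_top (a point): centre of the top face of the call button: a grey plastic disc 36 mm across, pressed straight down, in a flat white plastic housing fixed to the table. The point goes down with the button. Seven things, this one included, stand in a loose row across the table, in an order that varies, neighbours about 100 to 160 mm apart, centre to centre.
- inhaler: white plastic L-shaped inhaler standing upright, body 30 x 27 mm and 58 mm tall with a steel canister 21 mm across out of its top, 79 mm tall in all; low mouthpiece reaches 48 mm out along its own -x. Origin: centre of the upright body's underside, z up. Loose. One of the seven things in the row.
- inhaler_top (a point): top of the inhaler's canister, the point to point at: 79 mm above its origin. Point from above, fingertips over this point; the TCP is some 19 mm behind the shut fingertips, and counts within 30 mm sideways and 10 to 75 mm above this point
- thermometer_case: slim stainless steel case lying flat, 130 mm long (own x), 22 mm wide (own y), 16 mm high, with a pocket spring clip on its top to 21 mm height. Origin: centre of its underside, z up. Loose. Any place along its length may be pointed at from above. One of the seven things in the row.
- small_jar: the smaller celadon-green ceramic jar with a lid and knob (one piece here), 60 mm across, 66 mm tall. Origin: centre of its underside, z up. Loose. One of the seven things in the row.
- small_jar_top (a point): top of the small jar's knob, 66 mm above its origin, on its axis: the point to point at from above
- large_jar: the larger jar of the same shape and glaze, 84 mm across, 105 mm tall, not to be touched. Origin: centre of its underside. Loose. One of the seven things in the row.
- glass_bowl: round clear glass bowl, 96 mm across, 45 mm tall, not to be touched. Origin: centre of its underside. Loose. One of the seven things in the row.
- chopstick_rest: bamboo chopstick rest, 58 mm long (own y), 16 mm wide, 14 mm high, not to be touched. Origin: centre of its underside. Loose. One of the seven things in the row.

How it is judged:
By the outcome, as a careful person would: the job done as asked, in the order asked, and still so for the second after the job is handed in, with the robot touching nothing.
It also fails if it takes over 61 s, if anything falls off the work surface, if the arm or the gripper's body presses on something with over 40 N, if the wrist force passes 120 N, or if a joint passes its speed limit or range.

## Working session

There is one attempt and no reset: what is moved stays moved. The work goes in short steps, Python scripts to look and compute and a tool call to move; the robot and the scene stay as the last step left them, time stands still between calls to the robot, and variables do not carry over. Pictures are saved under pics/ and viewed, about 8 in all and at most 12, crops included, and the job is handed in when it is done.

Besides the shell and the picture viewer there is one more tool, called after "Call:" as name(argument=value, ...), one argument or row to a line, values as JSON. step_arm: Moves the arm, as the interface text tells. Its arguments: {"type":"object","properties":{"plan":{"type":"array"}},"required":["plan"]}

```bash
mkdir -p pics
cat > h.py <<'E'
import numpy as np, cv2
from bench import robot, cams
from scipy.spatial.transform import Rotation as R
def snap(n):
    o=robot.get_obs(); s=cams.snapshot(n)
    if n=='wrist':
        T=np.eye(4); T[:3,3]=o['tool_pos']; r=np.array(o['ee_rot'])
        T[:3,:3]=r if r.shape==(3,3) else R.from_euler('xyz',r).as_matrix()
        C=T@np.array(s['T_tool_cam']); s['o'],s['R']=C[:3,3],C[:3,:3]
    else:
        s['o']=np.array(s['origin']); a=np.array(s['attitude'])
        s['R']=a if a.shape==(3,3) else R.from_euler('xyz',a).as_matrix()
    return s
def ray(s,u,v):
    d=cv2.undistortPoints(np.array([[[u,v]]],float),np.array(s['camera_matrix']),np.array([s['k1'],0,0,0.]))[0,0]
    return s['R']@np.array([d[0],d[1],1])
def onz(s,u,v,z):
    d=ray(s,u,v); return s['o']+d*(z-s['o'][2])/d[2]
def proj(s,p):
    return cv2.projectPoints(np.array([p],float),cv2.Rodrigues(s['R'].T)[0],-s['R'].T@s['o'],np.array(s['camera_matrix']),np.array([s['k1'],0,0,0.]))[0][0,0]
def save(s,f): cv2.imwrite('pics/'+f,s['frame'][:,:,::-1])
E
python3 - <<'E'
from h import *
import pickle
print({k:v for k,v in robot.get_obs().items() if k in('time','tool_pos','ee_rot','wrist_force','width')})
for n in('scene','side','wrist'):
    s=snap(n); save(s,n+'0.png'); pickle.dump(s,open(n+'0.pkl','wb')); print(n,s['o'],s['R'].round(3).tolist(),s['k1'],np.array(s['camera_matrix']).tolist(), s.get('attitude'))
E
```

```text
{'time': 0.0, 'tool_pos': array([ 0.13640861, -0.53230529,  0.2231545 ]), 'ee_rot': array([-3.13946962e+00, -2.01368018e-04,  2.50798203e-01]), 'wrist_force': array([ 0.29444261, -0.4685423 ,  0.78790836]), 'width': 0.09408399381462249}
scene [ 1.07074175 -0.18609386  0.80033103] [[0.331, 0.752, -0.57], [0.944, -0.27, 0.192], [-0.009, -0.601, -0.799]] 0.01610992794915521 [[402.0441467716578, 0.0, 275.8572211425352], [0.0, 402.0441467716578, 205.4880317104979], [0.0, 0.0, 1.0]] [-2.49669078  0.00921658  1.23329154]
side [ 0.48810551 -0.74218768  0.72826065] [[0.998, -0.029, 0.061], [-0.065, -0.652, 0.755], [0.018, -0.757, -0.653]] -0.10661004884217724 [[411.76429899547446, 0.0, 280.50176813042185], [0.0, 411.76429899547446, 210.98805419726378], [0.0, 0.0, 1.0]] [-2.28218338 -0.01817651 -0.06509121]
wrist [ 0.21886443 -0.51126317  0.38430585] [[0.248, -0.928, -0.278], [-0.969, -0.238, -0.069], [-0.002, 0.286, -0.958]] -0.0616189523111886 [[313.64302338034133, 0.0, 283.50474365814273], [0.0, 313.64302338034133, 209.66171362168217], [0.0, 0.0, 1.0]] None
```

View pics/scene0.png

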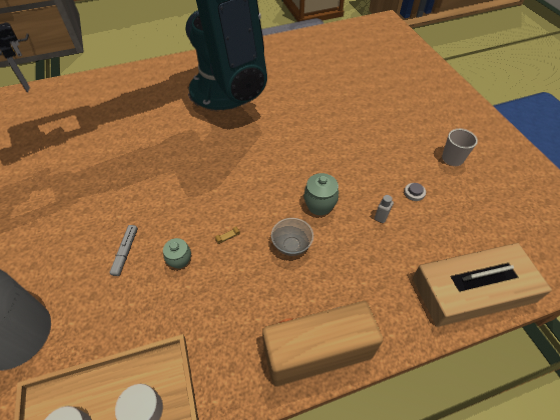

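View pics/side0.png

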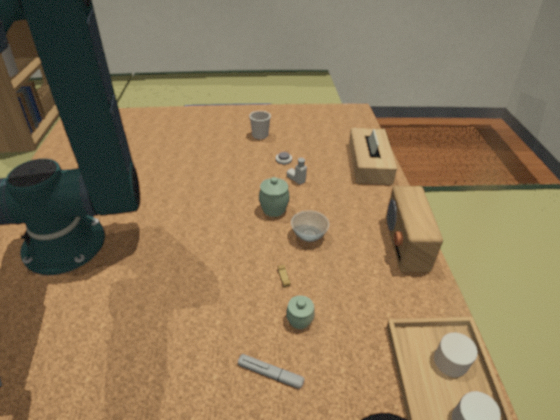

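The scene view shows, left to right in the picture: case (123,249), small jar with its knob at (174,244), rest (228,235), bowl (291,240), large jar (322,190), inhaler with its canister top at (387,199) and button (415,190). The side view shows the same order: button (284,156), canister top (301,162), small knob (301,303) and case from (240,361) to (300,381).

Run:
```python
from h import *
import pickle
a=pickle.load(open('scene0.pkl','rb'));b=pickle.load(open('side0.pkl','rb'))
for n,p,q,z in[('button',(416,188),(284,155),.02),('canister',(387,199),(301,161),.079),('caseA',(131,229),(243,361),.016),('caseB',(117,270),(299,381),.016),('casemid',(124,249),(271,371),.016),('sknob',(174,243),(301,301),.066),('lknob',(323,179),(274,181),.105),('bowl',(292,240),(311,228),.03),('rest',(228,235),(285,276),.014),('cup',(460,140),(260,118),.08)]:
    d=ray(a,*p);e=ray(b,*q);M=np.c_[d,-e];t=np.linalg.lstsq(M,b['o']-a['o'],rcond=None)[0]
    P,Q=a['o']+d*t[0],b['o']+e*t[1]
    print(n,((P+Q)/2).round(3),'gap',np.linalg.norm(P-Q).round(4),onz(a,*p,z).round(3)[:2],onz(b,*q,z).round(3)[:2])
A=cv2.resize(a['frame'][165:235,360:460],None,fx=6,fy=6,interpolation=2)
B=cv2.resize(b['frame'][130:200,255:330],None,fx=6,fy=6,interpolation=2)[:420]
B2=np.zeros((420,200,3),np.uint8)
cv2.imwrite('pics/crop.png',np.hstack([A,B])[:,:,::-1][:, :1050]); 
im=cv2.imread('pics/crop.png'); cv2.imwrite('pics/crop.png',cv2.resize(im,(787,315)))
```

```text
button [0.582 0.348 0.02 ] gap 0.0028 [0.581 0.349] [0.583 0.345]
canister [0.621 0.233 0.073] gap 0.0023 [0.624 0.23 ] [0.621 0.222]
caseA [ 0.456 -0.342  0.008] gap 0.0002 [ 0.462 -0.34 ] [ 0.456 -0.346]
caseB [ 0.557 -0.386  0.007] gap 0.0045 [ 0.561 -0.382] [ 0.558 -0.392]
casemid [ 0.507 -0.364  0.008] gap 0.0024 [ 0.512 -0.362] [ 0.508 -0.369]
sknob [ 0.571 -0.249  0.068] gap 0.0041 [ 0.568 -0.248] [ 0.573 -0.25 ]
lknob [0.537 0.108 0.098] gap 0.0043 [0.54  0.107] [0.538 0.096]
bowl [0.625 0.001 0.028] gap 0.0017 [0.626 0.001] [ 0.625 -0.002]
rest [ 0.55  -0.131  0.005] gap 0.0043 [ 0.554 -0.13 ] [ 0.551 -0.14 ]
cup [0.512 0.503 0.068] gap 0.0033 [0.519 0.494] [0.512 0.478]
```

View pics/crop.png

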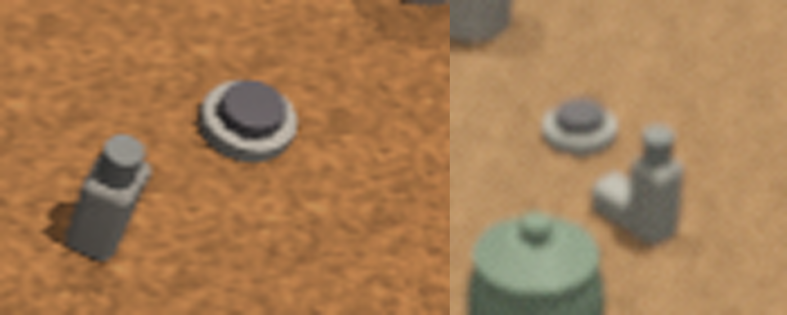

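Run:
```python
from h import *
import pickle
a=pickle.load(open('scene0.pkl','rb'));b=pickle.load(open('side0.pkl','rb'))
for n,p,q,z in[('button',(415.8,189),(283.4,155.8),.02),('canister',(387.6,198.3),(301.2,160.4),.079)]:
    d=ray(a,*p);e=ray(b,*q);M=np.c_[d,-e];t=np.linalg.lstsq(M,b['o']-a['o'],rcond=None)[0]
    print(n,((a['o']+d*t[0]+b['o']+e*t[1])/2).round(3))
print('flask top side',onz(b,385,415,.24),'scene base',onz(a,20,362,0),'right edge',onz(a,48,325,0),onz(a,40,300,.1),onz(a,5,275,.24))
w=pickle.load(open('wrist0.pkl','rb'))
for p in[(.5,-.364,.016),(.6,-.5,0),(.6,-.5,.24)]: print(p,proj(w,p))
```

```text
button [0.581 0.35  0.015]
canister [0.622 0.233 0.075]
flask top side [ 0.63353226 -0.55252588  0.24      ] scene base [ 0.68961407 -0.58205874  0.        ] right edge [ 0.63086853 -0.53119128  0.        ] [ 0.63071248 -0.50168687  0.1       ] [ 0.65682166 -0.48938004  0.24      ]
(0.5, -0.364, 0.016) [ 210.59824118 -196.52679153]
(0.6, -0.5, 0) [ 364.37296707 -236.45309314]
(0.6, -0.5, 0.24) [-7395.79128798 36556.31056133]
```

View pics/wrist0.png

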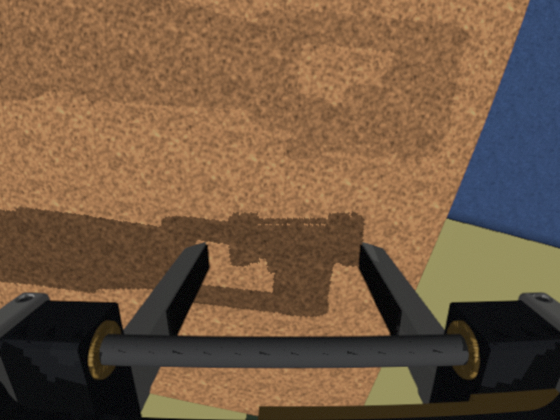

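Call:
step_arm(
  plan=[
    [[0, 0, 25, 0, 0], [0, 0, 50, 0, 0], [0, 0, 76, 0, 0], [0, 0, 76, 0, 0]],
  ],
)

```text
time: 0.48
tool_pos: [0.1368, -0.5344, 0.3062]
ee_rot: [3.132, 0.001, 0.251]
wrist_force: [-0.5, 0.4, 0.3]
width: 0.071
```

The wrist view shows only the table and the arm's shadow, so nothing stands near the start. The measured points fit the heights given. The flask is near (0.65, -0.55), well clear of the case. Next I travel high to above the button.

Call:
step_arm(
  plan=[
    [[18, 36, 0, 0, 0], [36, 72, 0, 0, 0], [54, 108, 0, 0, 0], [72, 144, 0, 0, 0], [90, 180, 0, 0, 0], [108, 216, 0, 0, 0], [126, 252, 0, 0, 0], [144, 288, 0, 0, 0]],
  ],
)

```text
time: 1.15
tool_pos: [0.2806, -0.2428, 0.2993]
ee_rot: [-3.141, 0.0, 0.25]
wrist_force: [0.9, -0.9, -0.3]
width: 0.017
```

Call:
step_arm(
  plan=[
    [[18, 36, 0, 0, 0], [36, 72, 0, 0, 0], [54, 108, 0, 0, 0], [72, 144, 0, 0, 0], [90, 180, 0, 0, 0], [108, 216, 0, 0, 0], [126, 252, 0, 0, 0], [144, 288, 0, 0, 0]],
  ],
)

```text
time: 1.82
tool_pos: [0.4246, 0.0454, 0.2994]
ee_rot: [3.141, 0.001, 0.251]
wrist_force: [0.6, -0.7, -0.2]
width: 0.0007
```

Call:
step_arm(
  plan=[
    [[18, 36, 0, 0, 0], [36, 72, 0, 0, 0], [54, 108, 0, 0, 0], [72, 144, 0, 0, 0], [90, 180, 0, 0, 0], [108, 216, 0, 0, 0], [126, 252, 0, 0, 0], [144, 288, 0, 0, 0]],
  ],
)

```text
time: 2.48
tool_pos: [0.5687, 0.3331, 0.2987]
ee_rot: [3.141, 0.002, 0.251]
wrist_force: [0.6, -0.7, 1.0]
width: 0.0003
```

Call:
step_arm(
  plan=[
    [[13, 15, -30, 0, 0], [13, 15, -65, 0, 0], [13, 15, -100, 0, 0], [13, 15, -135, 0, 0], [13, 15, -150, 0, 0], [13, 15, -150, 0, 0], [13, 15, -150, 0, 0]],
  ],
)

```text
time: 3.07
tool_pos: [0.5806, 0.3458, 0.1481]
ee_rot: [3.141, 0.004, 0.251]
wrist_force: [-0.7, -0.1, 1.2]
width: 0.0004
```

Run:
```python
from h import *
import pickle
s=snap('wrist'); save(s,'w1.png'); pickle.dump(s,open('w1.pkl','wb'))
print(robot.get_obs()['tool_pos'],proj(s,(.582,.348,.018)),proj(s,(.622,.233,.079)))
```

```text
[0.58173708 0.34628606 0.15077294] [281.8687255  205.34310763] [436.81114599 214.48237892]
```

View pics/w1.png

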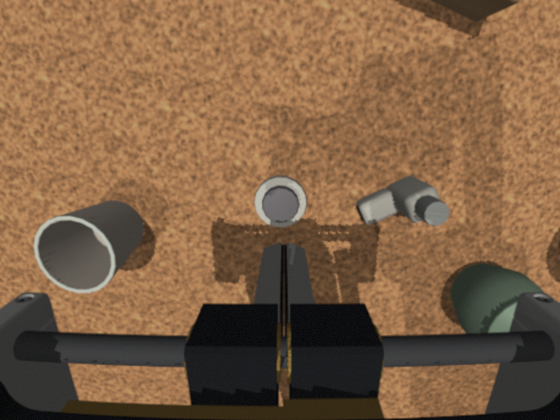

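The wrist view puts the button disc at (281,204), against (282,205) predicted. The canister top is at (434,212), against (437,214). Both points are confirmed, so I go down.

Call:
step_arm(
  plan=[
    [[0, 1, -30, 0, 0], [0, 1, -60, 0, 0], [0, 1, -80, 0, 0], [0, 1, -95, 0, 0], [0, 1, -102, 0, 0], [0, 1, -102, 0, 0]],
  ],
)

```text
time: 3.62
tool_pos: [0.5817, 0.3472, 0.0484]
ee_rot: [3.141, 0.0, 0.251]
wrist_force: [0.7, -0.5, -0.9]
width: 0.0006
```

Call:
step_arm(
  plan=[
    [[0, 0, -1, 0, 0], [0, 0, -2, 0, 0], [0, 0, -3, 0, 0], [0, 0, -4, 0, 0], [0, 0, -4, 0, 0]],
  ],
)

```text
time: 4.03
tool_pos: [0.5818, 0.3474, 0.0451]
ee_rot: [-3.141, -0.001, 0.251]
wrist_force: [0.7, 0.3, 0.5]
width: 0.0008
```

Call:
step_arm(
  plan=[
    [[0, 0, -1, 0, 0], [0, 0, -2, 0, 0], [0, 0, -3, 0, 0], [0, 0, -3, 0, 0]],
  ],
)

```text
time: 4.37
tool_pos: [0.5815, 0.3472, 0.0412]
ee_rot: [3.141, 0.0, 0.251]
wrist_force: [0.2, 0.5, 0.5]
width: 0.0006
```

Call:
step_arm(
  plan=[
    [[0, 0, -1, 0, 0], [0, 0, -2, 0, 0], [0, 0, -3, 0, 0], [0, 0, -3, 0, 0]],
  ],
)

```text
time: 4.7
tool_pos: [0.5815, 0.3472, 0.0385]
ee_rot: [3.142, -0.0, 0.251]
wrist_force: [-0.4, -0.2, 2.2]
width: 0.0004
```

Call:
step_arm(
  plan=[
    [[0, 0, -1, 0, 0], [0, 0, -2, 0, 0], [0, 0, -3, 0, 0], [0, 0, -3, 0, 0]],
  ],
)

```text
time: 5.03
tool_pos: [0.5816, 0.3472, 0.0355]
ee_rot: [3.142, -0.0, 0.251]
wrist_force: [-1.1, -0.8, 4.3]
width: 0.0006
```

Call:
step_arm(
  plan=[
    [[0, 0, -1, 0, 0], [0, 0, -2, 0, 0], [0, 0, -2, 0, 0]],
  ],
)

```text
time: 5.28
tool_pos: [0.5816, 0.3473, 0.035]
ee_rot: [-3.142, -0.001, 0.251]
wrist_force: [-3.1, -2.2, 9.9]
width: 0.0003
```

Call:
step_arm(
  plan=[
    [[0, 0, -1, 0, 0], [0, 0, -1, 0, 0]],
  ],
)

```text
time: 5.45
tool_pos: [0.5817, 0.3473, 0.035]
ee_rot: [-3.142, -0.001, 0.251]
wrist_force: [-3.4, -2.6, 12.2]
width: 0.0007
```

The button has bottomed: z stays at 0.035 while the force climbs past 5 N. I add one more millimetre, then release.

Call:
step_arm(
  plan=[
    [[0, 0, -1, 0, 0], [0, 0, -1, 0, 0], [0, 0, -1, 0, 0]],
  ],
)

```text
time: 5.7
tool_pos: [0.5817, 0.3473, 0.0349]
ee_rot: [3.142, -0.001, 0.251]
wrist_force: [-5.4, -3.7, 14.2]
width: 0.0006
```

Call:
step_arm(
  plan=[
    [[0, 0, 4, 0, 0], [0, 0, 10, 0, 0], [0, 0, 20, 0, 0], [0, 0, 40, 0, 0], [0, 0, 70, 0, 0], [0, 0, 100, 0, 0], [0, 0, 130, 0, 0], [0, 0, 150, 0, 0]],
  ],
)

```text
time: 6.37
tool_pos: [0.5823, 0.3476, 0.1846]
ee_rot: [-3.141, -0.004, 0.251]
wrist_force: [-0.0, 0.2, 0.4]
width: 0.0002
```

Run:
```python
from h import *
o=robot.get_obs();print(o['tool_pos'],o['wrist_force'])
s=snap('wrist');save(s,'w2.png')
```

```text
[0.58229706 0.34759462 0.18461406] [-0.00571319  0.19426208  0.43972856]
```

View pics/w2.png

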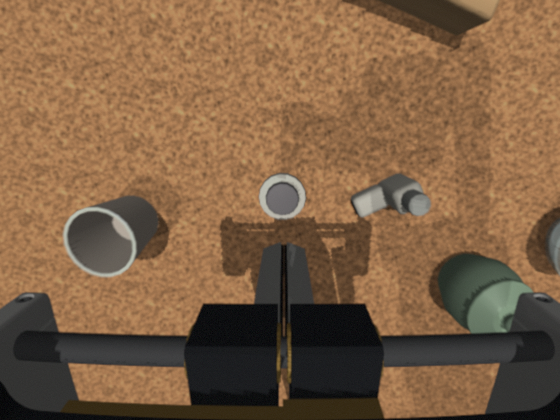

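The picture shows the button at (282,197) with the housing and inhaler undisturbed, and the force is back to zero. Next I point at the inhaler.

Call:
step_arm(
  plan=[
    [[13, -38, 0, 0, 0], [26, -76, 0, 0, 0], [39, -113, 0, 0, 0], [39, -113, -20, 0, 0], [39, -113, -40, 0, 0], [39, -113, -52, 0, 0], [39, -113, -56, 0, 0], [39, -113, -56, 0, 0]],
  ],
)

```text
time: 7.08
tool_pos: [0.6192, 0.2342, 0.1225]
ee_rot: [3.141, 0.005, 0.251]
wrist_force: [-0.6, -1.0, 0.1]
width: 0.0003
```

Call:
step_arm(
  plan=[
    [[0, 0, 0, 0, 0], [0, 0, 0, 0, 0], [0, 0, 0, 0, 0], [0, 0, 0, 0, 0], [0, 0, 0, 0, 0], [0, 0, 0, 0, 0], [0, 0, 0, 0, 0], [0, 0, 0, 0, 0]],
  ],
)

```text
time: 7.75
tool_pos: [0.6205, 0.2342, 0.1254]
ee_rot: [3.141, -0.0, 0.251]
wrist_force: [0.5, -0.1, -0.6]
width: 0.0007
```

Run:
```python
from h import *
o=robot.get_obs();print(o['tool_pos'],o['wrist_force'])
s=snap('side');w=snap('wrist');t=o['tool_pos']-[0,0,.019]
print(proj(s,t),proj(s,(.622,.233,.079)),proj(w,t),proj(w,(.622,.233,.079)))
cv2.imwrite('pics/i1.png',cv2.resize(np.hstack([s['frame'][100:240,200:400],w['frame'][100:380,80:480][::2,::2]]),None,fx=2,fy=2)[:,:,::-1])
```

```text
[0.62050823 0.23417689 0.12540351] [ 0.49784305 -0.13496376 -0.5510527 ]
[300.9431589  150.40299921] [301.03147545 158.80807713] [284.04964608 257.39019531] [286.11918262 239.27003934]
```

View pics/i1.png

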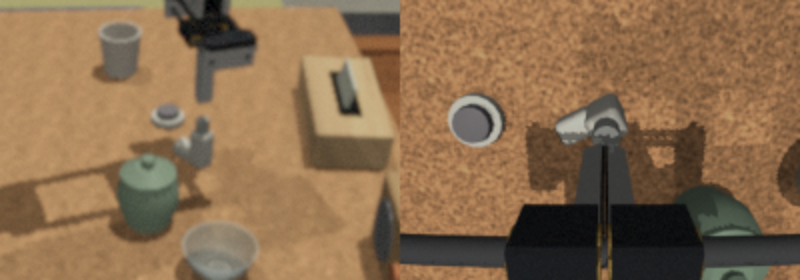

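The side view shows the shut fingertips straight above the canister, with a gap of a few cm. In the wrist view the canister sits just in front of the fingertips at (285,230). I hold here.

Call:
step_arm(
  plan=[
    [[3, 0, 0, 0, 0], [3, 0, 0, 0, 0], [3, 0, 0, 0, 0], [3, 0, 0, 0, 0], [3, 0, 0, 0, 0], [3, 0, 0, 0, 0], [3, 0, 0, 0, 0], [3, 0, 0, 0, 0]],
  ],
)

```text
time: 8.52
tool_pos: [0.6235, 0.2342, 0.1253]
ee_rot: [3.142, 0.0, 0.251]
wrist_force: [0.5, -1.5, 0.4]
width: 0.0005
```

Call:
step_arm(
  plan=[
    [[0, 0, 0, 0, 0], [0, 0, 0, 0, 0], [0, 0, 0, 0, 0], [0, 0, 0, 0, 0], [0, 0, 0, 0, 0], [0, 0, 0, 0, 0], [0, 0, 0, 0, 0], [0, 0, 0, 0, 0]],
  ],
)

```text
time: 9.18
tool_pos: [0.6235, 0.2342, 0.1253]
ee_rot: [3.142, 0.0, 0.251]
wrist_force: [-0.1, -0.0, -0.8]
width: 0.0006
```

Call:
step_arm(
  plan=[
    [[0, 0, 0, 0, 0], [0, 0, 0, 0, 0], [0, 0, 0, 0, 0], [0, 0, 0, 0, 0], [0, 0, 0, 0, 0], [0, 0, 0, 0, 0]],
  ],
)

```text
time: 9.68
tool_pos: [0.6235, 0.2342, 0.1253]
ee_rot: [3.142, -0.0, 0.251]
wrist_force: [0.2, 0.1, -0.5]
width: 0.0008
```

Call:
step_arm(
  plan=[
    [[0, 0, 30, 0, 0], [0, 0, 60, 0, 0], [0, 0, 95, 0, 0], [0, 0, 130, 0, 0], [0, 0, 160, 0, 0], [0, 0, 175, 0, 0]],
  ],
)

```text
time: 10.18
tool_pos: [0.6243, 0.2344, 0.3063]
ee_rot: [-3.142, -0.008, 0.251]
wrist_force: [0.2, -0.5, 0.2]
width: 0.0006
```

Call:
step_arm(
  plan=[
    [[-8, -37, 0, 0, 0], [-16, -74, 0, 0, 0], [-24, -111, 0, 0, 0], [-32, -148, 0, 0, 0], [-40, -185, 0, 0, 0], [-48, -222, 0, 0, 0], [-56, -259, 0, 0, 0], [-64, -296, 0, 0, 0]],
  ],
)

```text
time: 10.85
tool_pos: [0.5587, -0.0634, 0.3006]
ee_rot: [3.141, -0.001, 0.251]
wrist_force: [0.2, -0.0, -0.1]
width: 0.0002
```

Call:
step_arm(
  plan=[
    [[-8, -37, 0, 0, 0], [-16, -74, 0, 0, 0], [-24, -111, 0, 0, 0], [-32, -148, 0, 0, 0], [-40, -185, 0, 0, 0], [-48, -222, 0, 0, 0], [-56, -259, 0, 0, 0], [-64, -296, 0, 0, 0]],
  ],
)

```text
time: 11.52
tool_pos: [0.4947, -0.3595, 0.3006]
ee_rot: [3.141, -0.0, 0.251]
wrist_force: [0.9, -0.2, 0.2]
width: 0.0005
```

Call:
step_arm(
  plan=[
    [[0, 0, -40, 0, 0], [0, 0, -80, 0, 0], [0, 0, -120, 0, 0], [0, 0, -150, 0, 0], [0, 0, -150, 0, 0]],
  ],
)

```text
time: 11.93
tool_pos: [0.4916, -0.3548, 0.1412]
ee_rot: [-3.128, 0.009, 0.25]
wrist_force: [-1.0, 0.8, -1.9]
width: 0.0007
```

Run:
```python
from h import *
o=robot.get_obs();print(o['tool_pos'],o['wrist_force'])
w=snap('wrist');t=o['tool_pos']-[0,0,.019]
print(proj(w,t),proj(w,(.507,-.364,.012)),proj(w,(t[0],t[1],.016)),proj(w,(.571,-.249,.066)))
save(w,'c1.png')
```

```text
[ 0.49162247 -0.35481363  0.14122652] [-1.04417289  0.75666195 -1.88506686]
[284.4528176  257.10292193] [299.06838603 194.1594832 ] [285.64942988 208.02518048] [169.99363275  90.33929032]
```

View pics/c1.png

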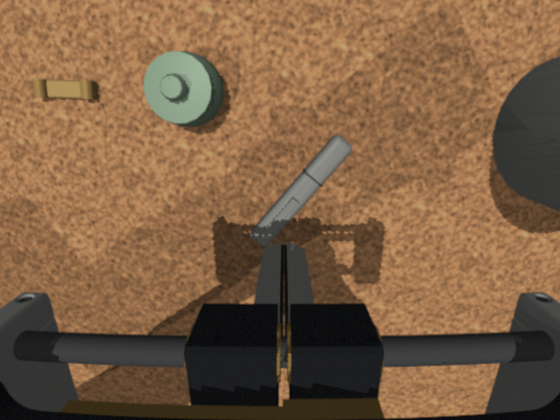

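The wrist view shows the case from (345,145) to (262,237). The spot under the fingertips projects to (286,208), on the case. The small jar's knob is at (173,87), against (170,90) predicted, and the flask is well clear at the right. I go down and point.

Call:
step_arm(
  plan=[
    [[2, 0, -25, 0, 0], [3, 0, -50, 0, 0], [3, 0, -70, 0, 0], [3, 0, -82, 0, 0], [3, 0, -82, 0, 0], [3, 0, -82, 0, 0], [3, 0, -82, 0, 0], [3, 0, -82, 0, 0]],
  ],
)

```text
time: 12.65
tool_pos: [0.4998, -0.3589, 0.0711]
ee_rot: [3.138, -0.003, 0.251]
wrist_force: [1.0, -0.4, 0.3]
width: 0.0004
```

Call:
step_arm(
  plan=[
    [[0, 0, 0, 0, 0], [0, 0, 0, 0, 0], [0, 0, 0, 0, 0], [0, 0, 0, 0, 0], [0, 0, 0, 0, 0], [0, 0, 0, 0, 0], [0, 0, 0, 0, 0], [0, 0, 0, 0, 0]],
  ],
)

```text
time: 13.32
tool_pos: [0.4984, -0.3578, 0.0682]
ee_rot: [-3.142, 0.0, 0.251]
wrist_force: [0.5, -0.3, 0.2]
width: 0.0004
```

Call:
step_arm(
  plan=[
    [[0, 0, 0, 0, 0], [0, 0, 0, 0, 0], [0, 0, 0, 0, 0], [0, 0, 0, 0, 0], [0, 0, 0, 0, 0], [0, 0, 0, 0, 0], [0, 0, 0, 0, 0], [0, 0, 0, 0, 0]],
  ],
)

```text
time: 13.98
tool_pos: [0.4985, -0.3578, 0.0683]
ee_rot: [3.141, 0.0, 0.251]
wrist_force: [0.2, 0.1, 0.2]
width: 0.0004
```

Call:
step_arm(
  plan=[
    [[0, 0, 0, 0, 0], [0, 0, 0, 0, 0], [0, 0, 0, 0, 0], [0, 0, 0, 0, 0], [0, 0, 0, 0, 0], [0, 0, 0, 0, 0]],
  ],
)

```text
time: 14.48
tool_pos: [0.4985, -0.3578, 0.0683]
ee_rot: [3.141, -0.0, 0.251]
wrist_force: [-0.5, 0.8, 0.6]
width: 0.0006
```

Call:
step_arm(
  plan=[
    [[0, 0, 30, 0, 0], [0, 0, 60, 0, 0], [0, 0, 90, 0, 0], [0, 0, 110, 0, 0], [0, 0, 120, 0, 0], [0, 0, 120, 0, 0]],
  ],
)

```text
time: 14.98
tool_pos: [0.4996, -0.3588, 0.1918]
ee_rot: [3.136, -0.004, 0.251]
wrist_force: [1.1, -0.5, 0.4]
width: 0.0004
```

Call:
step_arm(
  plan=[
    [[18, 27, 0, 0, 0], [36, 54, 0, 0, 0], [54, 81, 0, 0, 0], [73, 109, 0, 0, 0], [73, 109, -25, 0, 0], [73, 109, -50, 0, 0], [73, 109, -68, 0, 0], [73, 109, -76, 0, 0]],
  ],
)

```text
time: 15.65
tool_pos: [0.5688, -0.2469, 0.1059]
ee_rot: [-3.135, 0.007, 0.252]
wrist_force: [0.5, -0.2, -0.4]
width: 0.0003
```

Call:
step_arm(
  plan=[
    [[0, 0, 0, 0, 0], [0, 0, 0, 0, 0], [0, 0, 0, 0, 0], [0, 0, 0, 0, 0], [0, 0, 0, 0, 0], [0, 0, 0, 0, 0], [0, 0, 0, 0, 0], [0, 0, 0, 0, 0]],
  ],
)

```text
time: 16.32
tool_pos: [0.5716, -0.2489, 0.1127]
ee_rot: [3.141, -0.001, 0.251]
wrist_force: [0.0, -0.1, 0.5]
width: 0.0005
```

Run:
```python
from h import *
o=robot.get_obs();print(o['tool_pos'],o['wrist_force'])
s=snap('side');w=snap('wrist');t=o['tool_pos']-[0,0,.019]
print(proj(s,t),proj(s,(.571,-.249,.066)),proj(w,t),proj(w,(.571,-.249,.066)))
cv2.imwrite('pics/j1.png',np.hstack([s['frame'][:,160:480],w['frame'][:,80:480]])[:,:,::-1])
```

```text
[ 0.57160615 -0.24893621  0.11274639] [ 0.04630937 -0.1372924   0.48267643]
[301.05679185 291.93782073] [300.02149959 300.71913544] [284.11148716 257.43678449] [283.90819513 241.42822954]
```

View pics/j1.png

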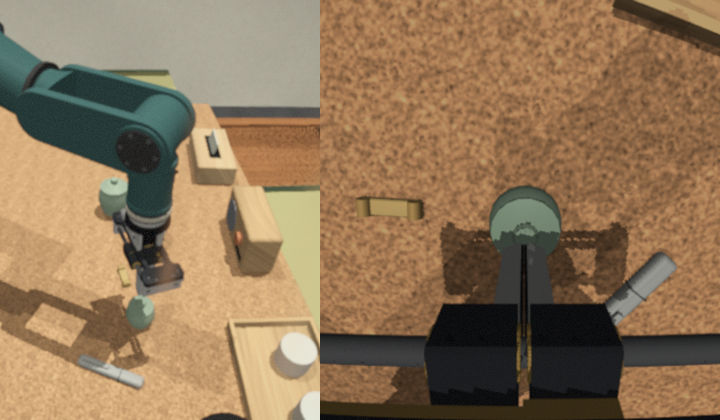

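The fingers are over the small jar: the knob in the wrist view is at about (284,232), just ahead of the fingertips, and nothing has moved. I hold, check, and hand in.

Call:
step_arm(
  plan=[
    [[2, 0, 0, 0, 0], [2, 0, 0, 0, 0], [2, 0, 0, 0, 0], [2, 0, 0, 0, 0], [2, 0, 0, 0, 0], [2, 0, 0, 0, 0], [2, 0, 0, 0, 0], [2, 0, 0, 0, 0]],
  ],
)

```text
time: 17.08
tool_pos: [0.5735, -0.2488, 0.1123]
ee_rot: [3.142, 0.0, 0.251]
wrist_force: [0.5, -1.0, 0.4]
width: 0.0011
```

Call:
step_arm(
  plan=[
    [[0, 0, 0, 0, 0], [0, 0, 0, 0, 0], [0, 0, 0, 0, 0], [0, 0, 0, 0, 0], [0, 0, 0, 0, 0], [0, 0, 0, 0, 0], [0, 0, 0, 0, 0], [0, 0, 0, 0, 0]],
  ],
)

```text
time: 17.75
tool_pos: [0.5735, -0.2488, 0.1123]
ee_rot: [3.141, 0.0, 0.251]
wrist_force: [-0.2, 0.6, 0.1]
width: -0.0001
```

Call:
step_arm(
  plan=[
    [[0, 0, 0, 0, 0], [0, 0, 0, 0, 0], [0, 0, 0, 0, 0], [0, 0, 0, 0, 0], [0, 0, 0, 0, 0], [0, 0, 0, 0, 0], [0, 0, 0, 0, 0], [0, 0, 0, 0, 0]],
  ],
)

```text
time: 18.42
tool_pos: [0.5735, -0.2488, 0.1123]
ee_rot: [3.141, 0.0, 0.251]
wrist_force: [-0.0, 0.4, -0.8]
width: 0.0005
```

Run:
```python
from h import *
o=robot.get_obs();print(o['time'],o['tool_pos'],o['wrist_force'])
print(robot.close_job())
```

```text
18.4167 [ 0.57349591 -0.24881554  0.11231294] [-0.02484416  0.41584427 -0.83553043]
the job is handed in; nothing more can be done
None
```

I pressed the call button fully and released it, then pointed at the inhaler, the thermometer case and the small jar in that order. The job was handed in at 18.4 s, with the shut fingers still pointing at the jar.

- **Button:** it stopped moving with the TCP at z = 0.035 m while the vertical force rose to about 14 N, well over the 5 N needed. After release the force was back to zero. A wrist picture showed the button and its surroundings undisturbed, though it was not measured to confirm full return.
- **Pointing:** each hold lasted at least 2 s. The fingertips were about 27 mm above the inhaler, 28 mm above the case and 27 mm above the jar's knob.
- **Last checks:** the wrist force stayed at noise level apart from the press, and none of the pictures I viewed showed anything moved. I took no picture after the final hold.
- **Small disagreements:** the wrist view put the canister and knob a few millimetres off my first estimates (about 6 mm for the canister), so I shifted 3 mm and 2 mm in x during the holds. That is well inside the 30 mm sideways allowance given for the inhaler.

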